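Put the charged battery pack into the banknote counter

TASK

The banknote counter's battery is charged: take the flat black battery pack out of the desk charger and slide it, ribbed end outwards, into the battery bay in the counter's sloping top until it is fully home, then let go. Ease it in gently instead of letting it drop, and leave everything else on the desk where it is.

Things in the scene. Friction and masses are not known exactly. Their poses are not given: they have to be found in the camera images.
- pack: Battery pack: plain black flat slab, 20 mm thick (x), 70 wide (y), 125 long (z), about 0.3 kg, grip ribs near its upper end. Starts in the charger, leaning 25 degrees from vertical towards the charger's front, 90 mm standing out. Origin: centre of its lower end face; z along its length to the ribbed end, x normal to its broad faces. Either broad face may be to the front.
- charger: Grey desk charger, fixed: foot 115 x 130 x 24 mm with a slotted block on it leaning 25 degrees to the front, highest point about 80 mm. Its slot is 24 x 75 mm, 35 mm deep. Origin: centre of its underside; z up, front towards its -x.
- counter: Banknote counter, fixed: pale grey machine about 230 deep (x), 240 wide (y), 170 mm high, its top sloping down to the front (-x) at 35 degrees, with display and keys; the battery bay opens in the upper part of the slope. Origin: centre of its underside; z up.
- bay: Battery bay: slot in the counter's sloping top, 24 mm (x) by 75 mm (y), 75 mm deep, in a black collar 9 mm proud of the slope; the outer 5 mm flare by 5 mm all round. Origin: centre of the slot's floor; z points out of the slot, 35 degrees from vertical, leaning to the counter's front; mouth centre at z = 75 mm. A pack fully home has its origin here and stands 50 mm out.
- notes_behind: Bystander: two strapped banknote bundles in a block, 66 x 156 x 32 mm, behind the charger. Origin: centre of its underside.
- notes_near: Bystander: three strapped banknote bundles in a block, 66 x 156 x 48 mm, near the robot. Origin: centre of its underside.
- notes_side: Bystander: one strapped banknote bundle, 66 x 156 x 16 mm, at the left. Origin: centre of its underside.
- mug: Bystander: steel mug, 68 mm across, 85 mm high, handle at its +y, between counter and charger. Origin: centre of its underside.
- calculator: Bystander: desk calculator, 140 x 90 x 17 mm, lying flat at the back. Origin: centre of its underside.
- coin_tray: Bystander: wooden coin tray, 75 x 130 x 25 mm, near the robot. Origin: centre of its underside.
- stapler: Bystander: desk stapler, 130 x 36 x about 50 mm, at the right. Origin: centre of its underside.
Not all that is in view belongs to the job. What is shaped like the pack but pink is not meant.

How it is judged:
On the way:
1. the pack is lifted clear of the charger (distance between pack and charger above 0.1 m), for 0.1 s.
At the end, for the whole second after the job is handed in: The pack is at rest in the counter's battery bay, ribbed end outwards: its lower end within 5 mm of the bay's floor and within 10 mm of the floor's centre, and its length within 0.12 rad (7 degrees) of the bay's axis (distance between pack and bay below 0.01 m and z of pack in the frame of bay below 0.005 m and angle between the z axis of pack and the z axis of bay, either way round below 0.12 rad and linear speed of pack below 0.02 m/s); the robot touches nothing.
It fails at once if the pack is dropped into the bay (faster than 0.5 m/s inside or at the mouth of the slot) (distance between pack and bay below 0.085 m and linear speed of pack above 0.5 m/s).
It fails at once if a bystander is pushed more than 30 mm from its place (distance of any of notes_behind, notes_near, notes_side, mug, calculator, coin_tray, stapler from where it was at the start of the episode above 0.03 m).
It also fails if it takes over 42 s, if anything falls off the work surface, if the arm or the gripper's body presses on something with over 40 N, if the wrist force passes 120 N, or if a joint passes its speed limit or range.

ROBOT

A 6-joint arm with a two-finger parallel gripper is mounted at the origin on the work surface. World frame = base frame: x ahead of the robot, y to its left, z up, the work surface at z = 0. Lengths are in m, angles in rad, forces in N, time in s.
With the tool pointing down it reaches from about 0.25 to 0.775 m from the base axis. Payload 4 kg.
Tool frame: the origin (TCP) lies at the very end of the fingers, on their centre line; the grasp point (between the pads) lies 19 mm behind it; z points along the fingers, y is the line along which they close (so a half turn about z gives the same grasp; the last joint's range is limited). The gripper opens to 94 mm and grips with 3 to 60 N. Pads are 16 mm wide; open, the fingers measure 119 mm over their backs; the gripper's body (75 mm by 177 mm) begins 78 mm behind the grasp point.
Start: joints at [-1.307, 0.087, 1.371, -0, 1.684, -0.103], TCP at [0.197, -0.513, 0.206] pointing down, gripper open.
Joint ranges: [-3.1, 3.1], [-0.76, 2.03], [0.27, 2.55], [-1.08, 4.22], [0.17, 2.65], [-2.57, 2.57]. Speed limits (rad/s): [2.79, 2.79, 3.14, 3.14, 3.14, 3.14].

INTERFACE

Orientations are given as [roll, pitch, yaw] about the fixed x, y, z axes, in that order (R = Rz(yaw) Ry(pitch) Rx(roll)).
In Python, from bench import robot gives the robot as it stands. The module is installed in compiled form; this text tells all that it offers.
- The arm moves only by the tool move_arm, never from a script. Its argument "deltas" is one flat list of numbers, 7 for each row, row after row: the turn, a rotation vector about the tool's x, y, z in rad, then the shift along the tool's x, y, z in cm, then the closure, from -1 (fully open) to 1 (shut). A call has 1 to 8 rows; each row is the pose to reach, as a shift and turn from the pose commanded when the call began, along the tool's axes at that moment; what a row does not reach only later rows make up. A row lasts 1/10 s, in which the tool goes at most 50 mm and 8.59 degrees, less where a joint would pass 70% of its speed; a pose out of reach is approached as far as the arm can. A call with a gripper value outside its range is refused whole. The fingers move at their own pace and stop on an object; the grip force is fixed at half the most. Time passes only in rows, so rows that repeat a pose let the fingers close. It gives the time, the measured TCP pose, the force, the opening and the grip force at its end, in the units of the state.
- robot.get_obs(): the state, without advancing time (a new reading comes with each control period).
- robot.snapshot(name): name is "scene" or "top" or "wrist"; returns a dict with "image" (400x640x3 uint8, red, green, blue), "depth" (400x640 float32, m along the optical axis (not along the pixel's ray), 0 where there is no reading), "fov_y" (degrees; the focal length in pixels is half the picture's height over the tangent of half this angle, whatever the lens; pixels are square), "cx", "cy" (the principal point, pixels), "origin" and "orientation" of the camera in the world; the wrist camera has in their place "T_tool_cam" (4x4, takes a point from camera to tool coordinates, whose origin is the TCP and whose axes are the flange's). Camera axes: x right, y up, looking along -z (the intrinsics and any distortion apply to the point x, -y, -z); pixel columns grow to the right and rows downward; lengths in m; the calibration is good to about 2 mm. A picture is of the moment at which its call begins: read the wrist's pose just before it.
- robot.close_job(): hands the job in; it is judged then, once.
The state is a dict: "time": time; "joint_positions": joint angles; "qvel": joint speeds; "joint_torque": joint torques, N m; "tool_pos": TCP position; "ee_rot": TCP orientation; "wrist_force": force on the tool from outside, world axes, zero at the start; "wrist_torque": the same for the moment, N m; "width": finger opening in m; "finger_force": force on a finger pad.
Only numpy, scipy, OpenCV 4.12 (cv2) and the standard library are available. Lean on these libraries where they do the work, as an engineer would, in place of code of your own. Each camera call takes 0.05 s, during which the arm holds its last target. There are 200 camera calls.

## Working session

There is one attempt and no reset: what is moved stays moved. The work goes in short steps, Python scripts to look and compute and a tool call to move; the robot and the scene stay as the last step left them, time stands still between calls to the robot, and variables do not carry over. Pictures are saved under pics/ and viewed, at most 10 in all, crops included, and the job is handed in when it is done.

Besides the shell and the picture viewer there is one more tool, called after "Call:" by a JSON object that holds its "name" and its "arguments". move_arm: Moves the arm, as the interface text tells. Its arguments: {"type":"object","properties":{"deltas":{"type":"array","items":{"type":"number"}}},"required":["deltas"]}

```bash
mkdir -p pics; cat > h.py <<'E'
import numpy as np, cv2
from scipy.spatial.transform import Rotation as R
from bench import robot
def snap(name):
    o=robot.get_obs(); s=robot.snapshot(name)
    if name=='wrist':
        T=np.eye(4); T[:3,:3]=rot(o['ee_rot']); T[:3,3]=o['tool_pos']; s['T']=T@np.array(s['T_tool_cam'])
    else:
        T=np.eye(4); T[:3,:3]=rot(s['orientation']); T[:3,3]=s['origin']; s['T']=T
    return s
def rot(v):
    v=np.array(v,float)
    return v if v.shape==(3,3) else R.from_euler('xyz',v).as_matrix()
def cloud(s):
    h,w=s['depth'].shape; f=h/2/np.tan(np.radians(s['fov_y'])/2)
    v,u=np.mgrid[:h,:w]; d=s['depth']
    P=np.stack([(u-s['cx'])/f*d,-(v-s['cy'])/f*d,-d],-1)
    W=P@s['T'][:3,:3].T+s['T'][:3,3]; W[d==0]=np.nan
    return W
def save(s,n): cv2.imwrite('pics/'+n+'.png',s['image'][:,:,::-1])
E
python3 - <<'E'
from h import *
for n in('scene','top'):
    s=snap(n); save(s,n); np.savez(n,**{k:v for k,v in s.items()}); print({k:v for k,v in s.items() if k not in('image','depth','T')})
print(robot.get_obs())
E
```

```text
{'fov_y': 44.00624400480924, 'cx': 315.70396123379174, 'cy': 198.46821060718938, 'origin': array([1.29465917, 0.35051302, 1.47927991]), 'orientation': array([ 0.56798659, -0.00646597,  1.98271234])}
{'fov_y': 50.79409128961994, 'cx': 312.2372992769242, 'cy': 203.1668577305291, 'origin': array([ 0.31574258, -0.00854319,  1.55886655]), 'orientation': array([ 1.10841066e-01,  1.19034678e-03, -1.59661967e+00])}
{'time': 0.1, 'joint_positions': array([-1.30709329e+00,  8.78962823e-02,  1.37205380e+00, -5.86283678e-06,
        1.68360452e+00, -1.03115525e-01]), 'qvel': array([-0.00050115, -0.00128387, -0.00345228,  0.00025996, -0.00092234,
       -0.0012272 ]), 'joint_torque': array([ 3.12455719e-03, -3.41252589e+01, -3.03300869e+01,  7.21093384e-02,
        3.04770016e-02, -1.11307274e-04]), 'tool_pos': array([ 0.19711642, -0.51295089,  0.20443794]), 'ee_rot': array([-3.13964053e+00, -1.96152760e-04,  3.66817714e-01]), 'wrist_force': array([0.23179356, 0.49187516, 0.4125666 ]), 'wrist_torque': array([ 0.03401829, -0.0095737 , -0.00170819]), 'finger_force': 0.0, 'width': 0.0940834522411467}
```

View pics/scene.png

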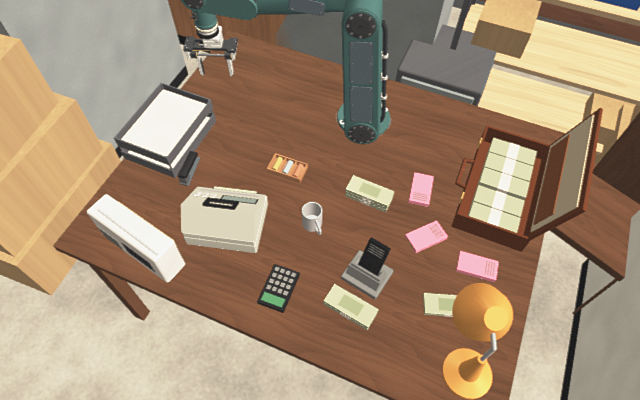

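View pics/top.png

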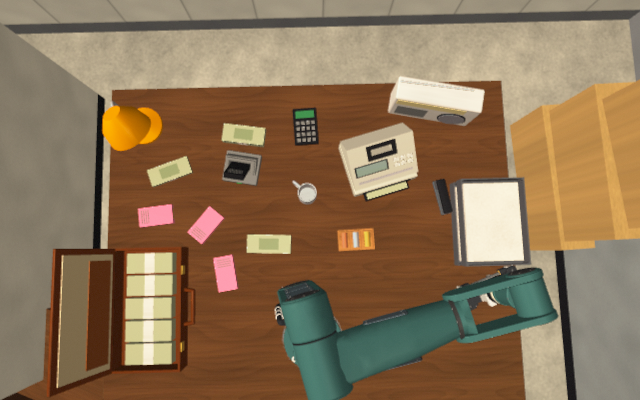

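Pack: the black slab in the grey charger at scene (376,257) / top (237,170). Stapler at top (443,196) is black but lies loose, and the pink slabs are excluded. The bay is the black collar at scene (222,203) / top (381,150). I'll confirm in an enlarged crop while measuring.

```bash
cat > m.py <<'E'
from h import *
L=lambda n:dict(np.load(n+'.npz'))
a,b=L('scene'),L('top')
c1=cv2.resize(a['image'][225:305,325:425],(500,400),interpolation=cv2.INTER_CUBIC)
c2=cv2.resize(b['image'][120:205,335:425],(424,400),interpolation=cv2.INTER_CUBIC)[:, :299]
cv2.imwrite('pics/crop.png',np.hstack([c1,c2])[:,:,::-1])
for n,s,rp,rc in(('scene',a,(335,225,405,300),(175,175,275,255)),('top',b,(218,145,268,190),(335,120,425,200))):
    W=cloud(s); g=s['image'].astype(int)
    def sub(r): return W[r[1]:r[3],r[0]:r[2]].reshape(-1,3),g[r[1]:r[3],r[0]:r[2]].reshape(-1,3)
    P,C=sub(rp)
    def plane(Q):
        best=None; rng=np.random.default_rng(0)
        for _ in range(300):
            q=Q[rng.choice(len(Q),3,False)]; m=np.cross(q[1]-q[0],q[2]-q[0]); m/=np.linalg.norm(m)+1e-12
            i=abs((Q-q[0])@m)<.003
            if best is None or i.sum()>best.sum(): best=i
        c=Q[best].mean(0); m=np.linalg.svd(Q[best]-c)[2][2]; return m*np.sign(m[2]),c,best
    k=(C.max(1)<60)&(P[:,2]>.04); Q=P[k]; m,c,i=plane(Q)
    print(n,'pack n',len(Q),'normal',m.round(3),'c',c.round(3),i.sum(),'zmax',Q[:,2].max().round(3))
    B=Q[i]; e=np.cross([0,0,1],m); e/=np.linalg.norm(e); up=np.cross(m,e); 
    for ax,nm in((e,'w'),(up,'l')):
        t=(B-c)@ax; print(nm,ax.round(3),np.percentile(t,[1,50,99]).round(4))
    print('top end',B[((B-c)@up*np.sign(up[2]))>np.percentile((B-c)@up*np.sign(up[2]),92)].mean(0).round(4))
    P,C=sub(rc); k=(P[:,2]>.06); Q=P[k]; m,c,i=plane(Q)
    print('slope n',m.round(3),c.round(3),i.sum(),'yaw',np.degrees(np.arctan2(-m[1],-m[0])).round(2),'tilt',np.degrees(np.arccos(m[2])).round(2))
    Cq=C[k]; h=(Q-c)@m
    d=(Cq.max(1)<55)&(h>.004)&(h<.016)
    D=Q[d]-np.outer(h[d],m); print('collar',len(D),D.mean(0).round(4)); 
    e=np.cross([0,0,1],m);e/=np.linalg.norm(e);u=np.cross(m,e)
    uv=np.c_[(D-c)@e,(D-c)@u].astype(np.float32); uv=uv[(abs(uv-np.median(uv,0))<[.06,.04]).all(1)]; r=cv2.minAreaRect(uv); print(r,'centre on slope',(c+r[0][0]*e+r[0][1]*u).round(4),'h',np.median(h[d]).round(4))
E
python3 m.py
```

```text
scene pack n 548 normal [ 0.838 -0.143  0.526] c [0.611 0.254 0.098] 347 zmax 0.147
w [ 0.168  0.986 -0.   ] [-0.0338 -0.0005  0.0324]
l [-0.519  0.088  0.85 ] [-0.0459 -0.0029  0.0521]
top end [0.5847 0.256  0.1413]
slope n [0.772 0.214 0.598] [ 0.705 -0.235  0.128] 1351 yaw -164.49 tilt 53.26
collar 0 [nan nan nan]
((0.0, 0.0), (0.0, 0.0), 0.0) centre on slope [ 0.7053 -0.235   0.1278] h nan
top pack n 318 normal [ 0.821 -0.15   0.55 ] c [0.608 0.25  0.1  ] 231 zmax 0.147
w [ 0.179  0.984 -0.   ] [-0.0332  0.0001  0.0338]
l [-0.541  0.099  0.835] [-0.0555 -0.0012  0.0529]
top end [0.5801 0.2538 0.142 ]
slope n [-0.555 -0.161  0.816] [ 0.613 -0.26   0.119] 1650 yaw 16.19 tilt 35.32
collar 192 [ 0.6528 -0.2479  0.1478]
((0.0003246478736400604, 0.0503898486495018), (0.04884763062000275, 0.09921044856309891), 88.91507720947266) centre on slope [ 0.6528 -0.2486  0.1477] h 0.0082m.py:28: RuntimeWarning: Mean of empty slice.
  D=Q[d]-np.outer(h[d],m); print('collar',len(D),D.mean(0).round(4));
  ret = um.true_divide(
  return _methods._mean(a, axis=axis, dtype=dtype,
  ret = ret.dtype.type(ret / rcount)
```

View pics/crop.png

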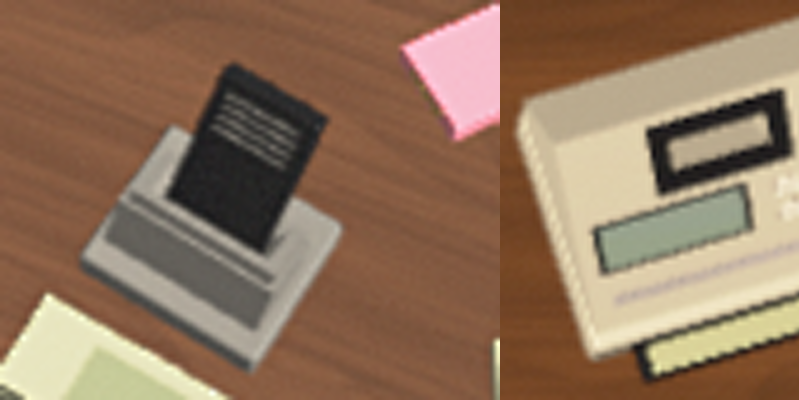

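The crop confirms it: black ribbed pack standing in the grey charger (about (250,155) in the crop), and the bay's black collar with its slot at crop (718,140). Next is the pre-grasp pose.

```bash
cat >> h.py <<'E'
def frame(yaw,tilt):  # pack-like frame: z leans by tilt to -x, x is the back normal
    return rot([0,-np.radians(tilt),np.radians(yaw)])
def tool_for(F):      # tool z=-Fz, tool y=Fx
    y=F[:,0]; z=-F[:,2]; return np.c_[np.cross(y,z),y,z]
def delta(p,Rt):
    o=robot.get_obs(); Rc=rot(o['ee_rot'])
    print('turn',R.from_matrix(Rc.T@Rt).as_rotvec().round(3),'shift cm',(Rc.T@(np.array(p)-o['tool_pos'])*100).round(2),'t',o['time'])
E
python3 - <<'E'
from h import *
F=frame(-10,25); T=np.array([.576,.257,.141]); print(F)
delta(T+.10*F[:,2],tool_for(F))
E
```

```text
[[ 0.89253894  0.17364818 -0.41619774]
 [-0.1573787   0.98480775  0.07338689]
 [ 0.42261826  0.          0.90630779]]
turn [-0.399  0.223 -1.013] shift cm [ 59.36 -60.47  -2.59] t 0.1
```

Call:
{"name": "move_arm", "arguments": {"deltas": [-0.4,0.22,-1.01,59.4,-60.5,-2.6,-1,-0.4,0.22,-1.01,59.4,-60.5,-2.6,-1,-0.4,0.22,-1.01,59.4,-60.5,-2.6,-1,-0.4,0.22,-1.01,59.4,-60.5,-2.6,-1,-0.4,0.22,-1.01,59.4,-60.5,-2.6,-1,-0.4,0.22,-1.01,59.4,-60.5,-2.6,-1,-0.4,0.22,-1.01,59.4,-60.5,-2.6,-1,-0.4,0.22,-1.01,59.4,-60.5,-2.6,-1]}}

```text
time: 0.9
tool_pos: [0.3557, -0.1454, 0.2169]
ee_rot: [2.703, 0.005, 1.392]
wrist_force: [0.7, 0.6, -0.3]
width: 0.0939
finger_force: 0.0
```

```bash
cat > d1.py <<'E'
from h import *
F=frame(-10,25); T=np.array([.576,.257,.141])
delta(T+.10*F[:,2],tool_for(F)); o=robot.get_obs(); print(o['tool_pos'],o['joint_positions'].round(2))
E
python3 d1.py
```

```text
turn [ 0.002  0.006 -0.001] shift cm [43.48 10.06  2.86] t 0.9
[ 0.35568311 -0.1453641   0.21694253] [-0.75 -0.66  1.98  0.23  1.45 -0.56]
```

Call:
{"name": "move_arm", "arguments": {"deltas": [0,0,0,43.4,10,2.8,-1,0,0,0,43.4,10,2.8,-1,0,0,0,43.4,10,2.8,-1,0,0,0,43.4,10,2.8,-1,0,0,0,43.4,10,2.8,-1,0,0,0,43.4,10,2.8,-1,0,0,0,43.4,10,2.8,-1,0,0,0,43.4,10,2.8,-1]}}

```text
time: 1.7
tool_pos: [0.5132, 0.217, 0.2304]
ee_rot: [2.705, 0.005, 1.394]
wrist_force: [1.0, -0.8, 0.7]
width: 0.094
finger_force: 0.0
```

```bash
python3 d1.py
```

```text
turn [0.    0.006 0.001] shift cm [5.03 1.2  0.39] t 1.7
[0.51320954 0.21699026 0.23037165] [ 0.46 -0.16  1.62 -0.27  1.33  0.65]
```

Call:
{"name": "move_arm", "arguments": {"deltas": [0,0,0,5,1.2,0.4,-1,0,0,0,5,1.2,0.4,-1,0,0,0,5,1.2,0.4,-1]}}

```text
time: 2.0
tool_pos: [0.5341, 0.262, 0.2302]
ee_rot: [2.708, 0.007, 1.394]
wrist_force: [0.7, -0.1, -0.4]
width: 0.0941
finger_force: 0.0
```

```bash
cat > w.py <<'E'
from h import *
import sys
s=snap('wrist'); n=sys.argv[1]; save(s,n); np.savez(n,**{k:v for k,v in s.items()})
o=robot.get_obs(); Rc=rot(o['ee_rot']); W=cloud(s); t=(W-o['tool_pos'])@Rc  # tool coords
np.save(n+'_t',t); print(s['T_tool_cam'],s['fov_y'],s['cx'],s['cy'],o['tool_pos'])
E
python3 w.py w1; python3 d1.py
```

```text
[[-8.52391501e-04  9.65863852e-01  2.59048824e-01  7.51682402e-02]
 [ 9.99999634e-01  8.43594177e-04  1.45123483e-04  2.05449930e-04]
 [-7.83625539e-05  2.59048853e-01 -9.65864217e-01 -1.78946985e-01]
 [ 0.00000000e+00  0.00000000e+00  0.00000000e+00  1.00000000e+00]] 63.75340266008018 324.8600436829903 200.32820445465333 [0.53399338 0.26096134 0.23114911]
turn [-0.001  0.007 -0.   ] shift cm [ 0.34  0.   -0.05] t 2.05
[0.53399338 0.26096134 0.23114911] [ 0.52 -0.06  1.53 -0.29  1.34  0.72]
```

View pics/w1.png

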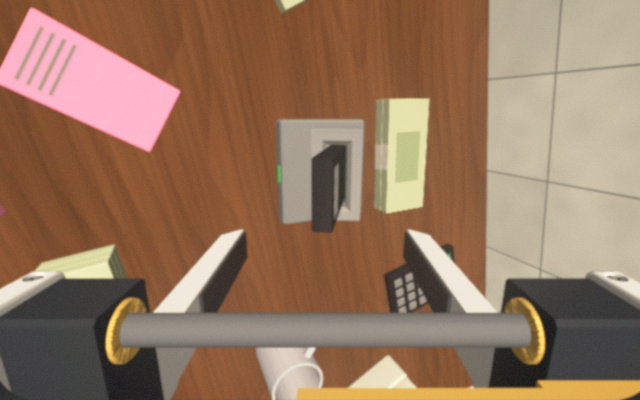

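The wrist view shows the pack's black slab at (312–346, 145–230) in the grey charger, between the fingers at columns 240 and 410. Measuring it in tool axes.

```bash
python3 - <<'E'
from h import *
s=np.load('w1.npz'); t=np.load('w1_t.npy'); g=s['image'].max(-1)
m=np.zeros(g.shape,bool); m[135:240,300:352]=1; m&=(g<70)&~np.isnan(t[...,0])
P=t[m]; print(len(P),P.min(0).round(3),P.max(0).round(3))
Q=P[P[:,2]<np.percentile(P[:,2],2)+.006]; print('top face',len(Q),Q.mean(0).round(4),np.percentile(Q,[2,98],axis=0).round(4))
r=cv2.minAreaRect(Q[:,:2].astype(np.float32)*1000); print(r)
for lo in np.arange(.06,.16,.01):
    k=P[(P[:,2]>=lo)&(P[:,2]<lo+.01)]
    if len(k): print(lo.round(2),len(k),np.percentile(k[:,:2],[3,50,97],axis=0).round(4).tolist())
E
```

```text
1707 [-0.028 -0.012  0.1  ] [0.04  0.024 0.227]
top face 1194 [ 0.0102 -0.0033  0.1029] [[-0.0251 -0.0112  0.1009]
 [ 0.0391  0.006   0.1051]]
((5.930698394775391, -2.3897829055786133), (67.83976745605469, 17.744474411010742), 0.5219631791114807)
0.1 1196 [[-0.0242, -0.0111], [0.0116, -0.0039], [0.0387, 0.006]]
0.11 50 [[-0.0247, -0.0064], [0.0392, 0.0068], [0.0398, 0.0088]]
0.12 38 [[0.0321, -0.005], [0.0396, 0.0066], [0.0398, 0.0101]]
0.13 26 [[0.0315, -0.0026], [0.0396, 0.0087], [0.0399, 0.0114]]
0.14 27 [[0.0303, -0.0016], [0.0396, 0.0105], [0.0398, 0.0127]]
0.15 30 [[0.0233, -0.0006], [0.0393, 0.0134], [0.0398, 0.0142]]
```

```bash
python3 - <<'E'
from h import *
s=np.load('w1.npz'); t=np.load('w1_t.npy'); g=s['image'].max(-1)
m=np.zeros(g.shape,bool); m[135:240,300:352]=1; m&=(g<70)&~np.isnan(t[...,0])
P=t[m]; Q=P[P[:,2]<.107]; c=np.median(Q,0)
A=np.c_[Q[:,:2],np.ones(len(Q))]; print('top face dz/dx,dz/dy deg',np.degrees(np.linalg.lstsq(A,Q[:,2],rcond=None)[0][:2]).round(1))
# grey block points around slot (tilted 25)
print(np.percentile(Q[:,1],[1,5,95,99]).round(4))
S=P[(P[:,0]>.038)&(P[:,2]>.11)&(P[:,2]<.17)]; print('side',len(S))
for q in (5,50,95):
    zs=np.arange(.11,.165,.01); y=[np.percentile(S[abs(S[:,2]-z-.005)<.006][:,1],q) for z in zs]; print(q,np.degrees(np.polyfit(zs,y,1)[0]).round(1))
F0=frame(-10,31); o=robot.get_obs(); Rc=rot(o['ee_rot']); Top=o['tool_pos']+Rc@np.array([.0065,-.0024,.102])
print('top',Top.round(4)); delta(Top-.038*F0[:,2],tool_for(F0)); delta(Top+.03*F0[:,2],tool_for(F0))
E
```

```text
top face dz/dx,dz/dy deg [-0.1 -5.6]
[-0.0114 -0.0109  0.0058  0.0062]
side 127
5 7.9
50 7.2
95 9.4
top [0.5752 0.2595 0.1376]
turn [-0.106  0.007  0.   ] shift cm [ 0.68  0.16 13.98] t 2.05
turn [-0.106  0.007  0.   ] shift cm [ 0.63 -0.56  7.22] t 2.05
```

Call:
{"name": "move_arm", "arguments": {"deltas": [-0.106,0.007,0,0.65,-0.55,7.2,-1,-0.106,0.007,0,0.65,-0.55,7.2,-1,-0.106,0.007,0,0.65,-0.55,7.2,-1,-0.106,0.007,0,0.68,0.16,14,-1,-0.106,0.007,0,0.68,0.16,14,-1,-0.106,0.007,0,0.68,0.16,14,-1,-0.106,0.007,0,0.68,0.16,14,-1]}}

```text
time: 2.75
tool_pos: [0.597, 0.2566, 0.1098]
ee_rot: [2.594, -0.005, 1.395]
wrist_force: [0.8, 0.6, 0.7]
width: 0.094
finger_force: 0.0
```

```bash
python3 - <<'E'
from h import *
F0=frame(-10,31); delta(np.array([.5752,.2595,.1376])-.038*F0[:,2],tool_for(F0)); print(robot.get_obs()['wrist_force'])
E
```

```text
turn [ 0.006 -0.003 -0.004] shift cm [-0.09 -0.45  0.29] t 2.75
[0.78977969 0.56644723 0.7482944 ]
```

Call:
{"name": "move_arm", "arguments": {"deltas": [0,0,0,0,0,0,-1,0,0,0,0,0,0,-1]}}

```text
time: 2.95
tool_pos: [0.5962, 0.2575, 0.1092]
ee_rot: [2.595, -0.004, 1.396]
wrist_force: [0.1, -0.4, -0.6]
width: 0.0936
finger_force: 0.0
```

```bash
python3 - <<'E'
from h import *
F0=frame(-10,31); delta(np.array([.5752,.2595,.1376])-.038*F0[:,2],tool_for(F0))
E
```

```text
turn [ 0.006 -0.004 -0.002] shift cm [-0.17 -0.35  0.28] t 2.95
```

Call:
{"name": "move_arm", "arguments": {"deltas": [0,0,0,-0.15,-0.35,0.3,-1,0,0,0,-0.15,-0.35,0.3,-1,0,0,0,-0.15,-0.35,0.3,0.9,0,0,0,-0.15,-0.35,0.3,0.9,0,0,0,-0.15,-0.35,0.3,0.9,0,0,0,-0.15,-0.35,0.3,0.9,0,0,0,-0.15,-0.35,0.3,0.9,0,0,0,-0.15,-0.35,0.3,0.9]}}

```text
time: 3.75
tool_pos: [0.5937, 0.2556, 0.1016]
ee_rot: [2.599, -0.002, 1.396]
wrist_force: [0.3, 0.7, -0.3]
width: 0.0496
finger_force: 0.0
```

Call:
{"name": "move_arm", "arguments": {"deltas": [0,0,0,0,0,0,0.9,0,0,0,0,0,0,0.9,0,0,0,0,0,0,0.9,0,0,0,0,0,0,0.9]}}

```text
time: 4.15
tool_pos: [0.596, 0.2553, 0.1034]
ee_rot: [2.593, -0.002, 1.397]
wrist_force: [7.8, -2.3, -1.6]
width: 0.0205
finger_force: 29.7
```

Call:
{"name": "move_arm", "arguments": {"deltas": [0,0,0,0,0,-1,0.9,0,0,0,0,0,-2,0.9,0,0,0,0,0,-3,0.9,0,0,0,0,0,-4.5,0.9,0,0,0,0,0,-7,0.9,0,0,0,0,0,-10,0.9,0,0,0,0,0,-14,0.9,0,0,0,0,0,-17,0.9]}}

```text
time: 4.95
tool_pos: [0.5051, 0.2707, 0.2473]
ee_rot: [2.602, -0.001, 1.396]
wrist_force: [0.0, 0.3, -3.2]
width: 0.0198
finger_force: 30.0
```

```bash
python3 w.py w2 | tail -1; python3 -c "
from h import *
print(robot.get_obs()['joint_positions'])"
```

```text
[ 0.00000000e+00  0.00000000e+00  0.00000000e+00  1.00000000e+00]] 63.75340266008018 324.8600436829903 200.32820445465333 [0.50533437 0.2723709  0.2535859 ]
[ 0.61911149 -0.15189663  1.60875141 -0.38895334  1.29753379  0.82644061]
```

View pics/w2.png

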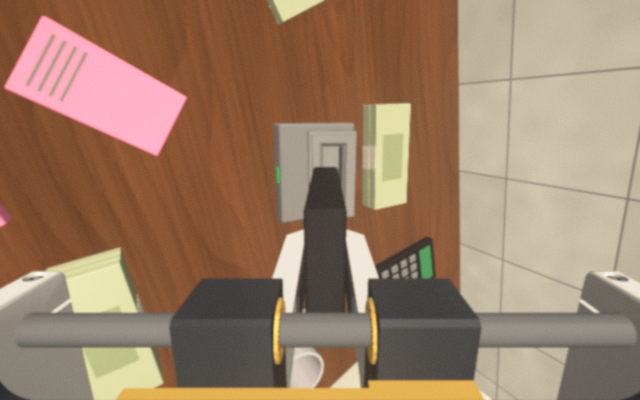

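The view shows the pack held between the fingers at (325, 168–310), clear of the charger slot at (333,150). Measuring the pack in the tool frame.

```bash
cat > pk.py <<'E'
from h import *
import sys
n=sys.argv[1]
s=np.load(n+'.npz'); t=np.load(n+'_t.npy'); g=s['image'].max(-1)
m=np.zeros(g.shape,bool); m[160:312,300:350]=1; m&=(g<75)&~np.isnan(t[...,0])
P=t[m]; P=P[(abs(P[:,1])<.02)&(P[:,2]<.13)]
print('z',np.percentile(P[:,2],[.5,2,50,98,99.5]).round(4))
zs=np.arange(-.045,.09,.01); rows=[]
for z in zs:
    k=P[abs(P[:,2]-z)<.005]
    if len(k)>20:
        k=k[k[:,0]>np.percentile(k[:,0],50)-.004]; rows.append([z,np.median(k[:,0]),*np.percentile(k[:,1],[3,97]),len(k)])
rows=np.array(rows); print(rows.round(4)); 
print('x slope deg',np.degrees(np.polyfit(rows[:,0],rows[:,1],1)[0]).round(2),'y slope',np.degrees(np.polyfit(rows[:,0],rows[:,2:4].mean(1),1)[0]).round(2))
E
python3 pk.py w2
```

```text
z [-0.058  -0.0519 -0.0337  0.0618  0.0769]
[[-4.500e-02  3.000e-03 -1.320e-02  7.500e-03  8.900e+01]
 [-3.500e-02  1.850e-02 -1.200e-02  6.000e-03  2.306e+03]
 [-2.500e-02  3.240e-02 -1.130e-02  5.200e-03  2.030e+02]
 [-1.500e-02  3.230e-02 -1.150e-02  5.400e-03  1.740e+02]
 [-5.000e-03  3.220e-02 -1.150e-02  5.200e-03  1.370e+02]
 [ 5.000e-03  3.210e-02 -1.150e-02  4.900e-03  1.220e+02]
 [ 1.500e-02  3.190e-02 -1.170e-02  5.300e-03  1.030e+02]
 [ 2.500e-02  3.180e-02 -1.140e-02  5.100e-03  9.700e+01]
 [ 3.500e-02  3.170e-02 -1.130e-02  5.200e-03  8.100e+01]
 [ 4.500e-02  3.160e-02 -1.110e-02  5.500e-03  6.300e+01]
 [ 5.500e-02  3.150e-02 -1.130e-02  5.200e-03  6.500e+01]
 [ 6.500e-02  3.140e-02 -1.140e-02  5.200e-03  4.800e+01]
 [ 7.500e-02  3.130e-02 -1.130e-02  4.000e-03  4.300e+01]]
x slope deg 7.18 y slope -0.14
```

```bash
cat > d2.py <<'E'
from h import *
F=frame(16,35); M=np.array([.648,-.250,.155])
delta(M+.17*F[:,2]-.06*F[:,1],tool_for(F)); o=robot.get_obs(); print(o['tool_pos'],o['joint_positions'].round(2))
E
python3 d2.py
```

```text
turn [-0.062  0.241 -0.383] shift cm [-58.62  16.8    4.92] t 5.0
[0.50533437 0.2723709  0.2535859 ] [ 0.62 -0.15  1.61 -0.39  1.3   0.83]
```

Call:
{"name": "move_arm", "arguments": {"deltas": [0,0,0,-4,0,-4,0.9,-0.06,0.24,-0.38,-58.6,16.8,2,0.9,-0.06,0.24,-0.38,-58.6,16.8,2,0.9,-0.06,0.24,-0.38,-58.6,16.8,2,0.9,-0.06,0.24,-0.38,-58.6,16.8,2,0.9,-0.06,0.24,-0.38,-58.6,16.8,2,0.9,-0.06,0.24,-0.38,-58.6,16.8,2,0.9,-0.06,0.24,-0.38,-58.6,16.8,2,0.9]}}

```text
time: 5.8
tool_pos: [0.5143, -0.0181, 0.288]
ee_rot: [2.541, 0.002, 1.846]
wrist_force: [1.4, -0.1, -3.7]
width: 0.0201
finger_force: 30.0
```

```bash
python3 d2.py
```

```text
turn [-0.011  0.004 -0.002] shift cm [-31.99  -2.28  -2.26] t 5.8
[ 0.51426181 -0.01807097  0.28800798] [-0.39 -0.42  1.76  0.37  1.32 -0.67]
```

Call:
{"name": "move_arm", "arguments": {"deltas": [0,0,0,-32,-2.3,-2.3,0.9,0,0,0,-32,-2.3,-2.3,0.9,0,0,0,-32,-2.3,-2.3,0.9,0,0,0,-32,-2.3,-2.3,0.9,0,0,0,-32,-2.3,-2.3,0.9,0,0,0,-32,-2.3,-2.3,0.9,0,0,0,-32,-2.3,-2.3,0.9,0,0,0,-32,-2.3,-2.3,0.9]}}

```text
time: 6.6
tool_pos: [0.5709, -0.3367, 0.2929]
ee_rot: [2.543, -0.001, 1.841]
wrist_force: [-0.8, 0.5, -4.4]
width: 0.02
finger_force: 30.0
```

Call:
{"name": "move_arm", "arguments": {"deltas": [0,0,0,0,0,0,0.9,0,0,0,0,0,0,0.9]}}

```text
time: 6.8
tool_pos: [0.5717, -0.3317, 0.2965]
ee_rot: [2.539, 0.001, 1.847]
wrist_force: [0.4, 0.2, -4.1]
width: 0.0196
finger_force: 30.0
```

```bash
python3 d2.py;  python3 w.py w3|tail -1; python3 pk.py w3
```

```text
turn [-0.008  0.003 -0.002] shift cm [-0.25 -0.26  0.09] t 6.8
[ 0.57172075 -0.33166469  0.29646412] [-0.9   0.06  1.34  0.55  1.49 -1.15]
 [ 0.00000000e+00  0.00000000e+00  0.00000000e+00  1.00000000e+00]] 63.75340266008018 324.8600436829903 200.32820445465333 [ 0.57184698 -0.3315075   0.29699976]
z [-0.0631 -0.0565 -0.0388  0.0566  0.0724]
[[-4.500e-02  1.030e-02 -1.070e-02  1.020e-02  1.880e+02]
 [-3.500e-02  1.990e-02 -9.100e-03  8.600e-03  2.355e+03]
 [-2.500e-02  3.360e-02 -8.300e-03  7.600e-03  1.800e+02]
 [-1.500e-02  3.370e-02 -8.200e-03  7.600e-03  1.490e+02]
 [-5.000e-03  3.370e-02 -8.200e-03  7.600e-03  1.260e+02]
 [ 5.000e-03  3.360e-02 -8.400e-03  7.500e-03  1.040e+02]
 [ 1.500e-02  3.360e-02 -7.800e-03  7.300e-03  9.300e+01]
 [ 2.500e-02  3.360e-02 -8.500e-03  7.500e-03  8.000e+01]
 [ 3.500e-02  3.350e-02 -9.000e-03  8.000e-03  7.300e+01]
 [ 4.500e-02  3.350e-02 -9.800e-03  8.400e-03  7.500e+01]
 [ 5.500e-02  3.360e-02 -9.700e-03  7.900e-03  5.400e+01]
 [ 6.500e-02  3.350e-02 -9.400e-03  8.200e-03  5.300e+01]
 [ 7.500e-02  3.340e-02 -9.800e-03  8.600e-03  4.600e+01]]
x slope deg 6.47 y slope -0.24
```

View pics/w3.png

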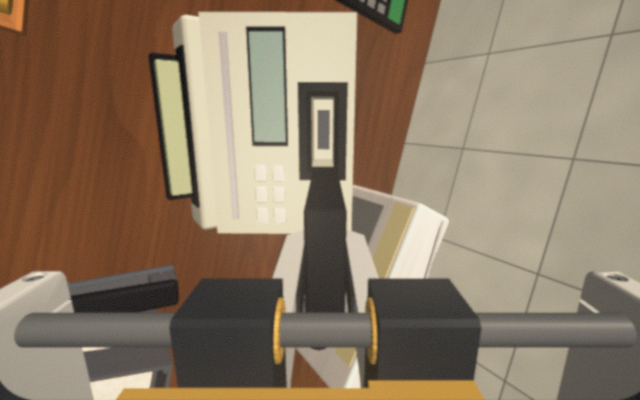

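The view shows the bay's collar at (298–347, 82–180) with its slot centred at (323,131), and the pack still held in front of it. Measuring the collar in the tool frame.

```bash
cat > bay.py <<'E'
from h import *
import sys
n,u0,v0,u1,v1=sys.argv[1],*map(int,sys.argv[2:])
s=np.load(n+'.npz'); t=np.load(n+'_t.npy'); g=s['image'].astype(int).max(-1)
# slope plane from light pixels left of collar
m=np.zeros(g.shape,bool); m[v0-40:v1+20,u0-95:u1+5]=1; m[v0-8:v1+8,u0-8:u1+8]=0; m&=(g>150)&~np.isnan(t[...,0])
Q=t[m]
for _ in range(5):
    A=np.c_[Q[:,:2],np.ones(len(Q))]; k=np.linalg.lstsq(A,Q[:,2],rcond=None)[0]; r=abs(Q[:,2]-A@k); Q=Q[r<max(.002,2*r.std())]
print('slope dz/dx dz/dy deg',np.degrees(k[:2]).round(2),len(Q))
w=np.zeros(g.shape,bool); w[v0:v1,u0:u1]=1
h=k[0]*t[...,0]+k[1]*t[...,1]+k[2]-t[...,2]
c=w&(g<80)&(abs(h-.009)<.004); P=t[c]; print('collar h',np.median(h[c]).round(4),len(P),np.percentile(P,[1,50,99],axis=0).round(4).tolist())
r=cv2.minAreaRect((P[:,:2]*1000).astype(np.float32)); print('collar rect mm',r)
# inner edges per row/column in tool coords
zc=np.median(P[:,2]); 
for lab,(i,j) in {'y edges':(0,1),'x edges':(1,0)}.items():
    lo,hi=np.percentile(P[:,i],[1,99]); mid=(lo+hi)/2
    k2=P[abs(P[:,i]-mid)<.012 if i==0 else abs(P[:,i]-mid)<.006]
    d=np.sort(k2[:,j]); gi=np.argmax(np.diff(d)); print(lab,d[[0,gi,gi+1,-1]].round(4))
E
python3 bay.py w3 294 78 351 183
```

```text
slope dz/dx dz/dy deg [-0.01 -0.48] 13422
collar h 0.0082 2061 [[0.0087, -0.0267, 0.1703], [0.0689, -0.0011, 0.1723], [0.105, 0.0207, 0.1754]]
collar rect mm ((55.81019973754883, -3.082042694091797), (100.32162475585938, 48.185791015625), 0.05815642699599266)
y edges [-0.0271 -0.0162  0.0105  0.0203]
x edges [0.0942 0.0943 0.0952 0.1059]
```

Call:
{"name": "move_arm", "arguments": {"deltas": [-0.008,0.003,0,3,-0.24,0,0.9,-0.008,0.003,0,5.7,-0.24,2,0.9,-0.008,0.003,0,5.7,-0.24,4,0.9,-0.008,0.003,0,5.7,-0.24,6,0.9,-0.008,0.003,0,5.7,-0.24,7,0.9,-0.008,0.003,0,5.7,-0.24,7,0.9,-0.008,0.003,0,5.7,-0.24,7,0.9]}}

```text
time: 7.55
tool_pos: [0.5931, -0.2678, 0.2388]
ee_rot: [2.529, 0.001, 1.848]
wrist_force: [1.4, -0.3, -3.8]
width: 0.0195
finger_force: 30.0
```

```bash
python3 - <<'E'
from h import *
Rc=rot([2.539,.001,1.847]); 
s=np.load('w3.npz'); T=s['T']@np.linalg.inv(s['T_tool_cam']); o=robot.get_obs()
print('moved cm',(T[:3,:3].T@(o['tool_pos']-T[:3,3])*100).round(2), R.from_matrix(T[:3,:3].T@rot(o['ee_rot'])).as_rotvec().round(4),o['joint_positions'].round(2))
E
python3 w.py w4|tail -1; python3 pk.py w4|tail -9
```

```text
moved cm [ 5.58 -0.14  6.89] [-0.0095  0.0008 -0.0008] [-0.79  0.01  1.51  0.54  1.33 -1.12]
 [ 0.00000000e+00  0.00000000e+00  0.00000000e+00  1.00000000e+00]] 63.75340266008018 324.8600436829903 200.32820445465333 [ 0.59314162 -0.26828657  0.23948133]
 [ 5.000e-03  3.420e-02 -9.500e-03  8.600e-03  1.240e+02]
 [ 1.500e-02  3.420e-02 -9.800e-03  8.100e-03  9.800e+01]
 [ 2.500e-02  3.410e-02 -9.200e-03  8.500e-03  8.900e+01]
 [ 3.500e-02  3.410e-02 -8.800e-03  8.400e-03  7.800e+01]
 [ 4.500e-02  3.410e-02 -8.500e-03  8.200e-03  7.400e+01]
 [ 5.500e-02  3.400e-02 -8.200e-03  8.700e-03  5.200e+01]
 [ 6.500e-02  3.400e-02 -8.200e-03  8.400e-03  4.700e+01]
 [ 7.500e-02  3.400e-02 -7.300e-03  7.900e-03  4.200e+01]]
x slope deg 6.72 y slope 0.28
```

View pics/w4.png

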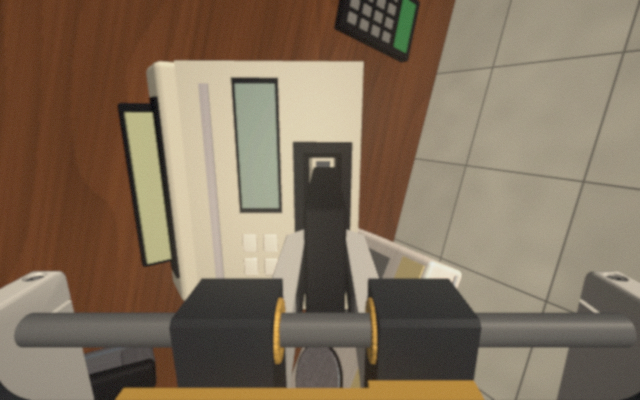

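The pack's lower end (about (323,172)) sits over the collar (293–351, from row 142), with the slot edge visible at (322,162). One check of the offset.

```bash
python3 - <<'E'
from h import *
s=np.load('w4.npz'); t=np.load('w4_t.npy'); g=s['image'].max(-1)
m=np.zeros(g.shape,bool); m[138:215,285:360]=1; m&=(g<80)&(t[...,2]>.094)&(t[...,2]<.112); P=t[m]
print(len(P),np.percentile(P,[.5,50,99.5],axis=0).round(4).tolist())
for x in (.03,.04,.05):
    k=np.sort(P[abs(P[:,0]-x)<.004][:,1]); print(x,k[[2,-3]].round(4),k[[2,-3]].mean().round(4), np.diff(k).max().round(4))
E
```

```text
1964 [[-0.0122, -0.027, 0.1016], [0.0323, -0.008, 0.1036], [0.0515, 0.0218, 0.1085]]
0.03 [-0.0266  0.0212] -0.0027 0.0251
0.04 [-0.0264  0.0218] -0.0023 0.0009
0.05 [-0.027   0.0217] -0.0026 0.0009
```

Call:
{"name": "move_arm", "arguments": {"deltas": [0,0,0,0.2,-0.2,0.3,0.9,0,0,0,0.2,-0.2,0.6,0.9,0,0,0,0.2,-0.2,1,0.9,0,0,0,0.2,-0.2,1.5,0.9,0,0,0,0.2,-0.2,2,0.9,0,0,0,0.2,-0.2,2.5,0.9,0,0,0,0.2,-0.2,3,0.9,0,0,0,0.2,-0.2,3,0.9]}}

```text
time: 8.4
tool_pos: [0.6074, -0.2614, 0.211]
ee_rot: [2.531, -0.001, 1.848]
wrist_force: [-0.9, 0.4, -3.9]
width: 0.0198
finger_force: 30.0
```

Call:
{"name": "move_arm", "arguments": {"deltas": [0,0,0,0,0,0.5,0.9,0,0,0,0,0,1,0.9,0,0,0,0,0,1.5,0.9,0,0,0,0,0,2,0.9,0,0,0,0,0,2.5,0.9,0,0,0,0,0,3,0.9,0,0,0,0,0,3.5,0.9,0,0,0,0,0,3.5,0.9]}}

```text
time: 9.2
tool_pos: [0.6267, -0.256, 0.1825]
ee_rot: [2.531, -0.001, 1.848]
wrist_force: [-0.0, -0.2, -3.7]
width: 0.0197
finger_force: 30.0
```

Call:
{"name": "move_arm", "arguments": {"deltas": [0,0,0,0,0,0.5,0.9,0,0,0,0,0,1,0.9,0,0,0,0,0,1.5,0.9,0,0,0,0,0,1.8,0.9,0,0,0,0,0,2,0.9,0,0,0,0,0,2.2,0.9,0,0,0,0,0,2.2,0.9]}}

```text
time: 9.9
tool_pos: [0.639, -0.2529, 0.1654]
ee_rot: [2.53, 0.0, 1.847]
wrist_force: [-0.1, 0.9, -3.8]
width: 0.02
finger_force: 30.0
```

Call:
{"name": "move_arm", "arguments": {"deltas": [0,0,0,0,0,0.15,0.9,0,0,0,0,0,0.3,0.9,0,0,0,0,0,0.3,0.9]}}

```text
time: 10.2
tool_pos: [0.6406, -0.2525, 0.1631]
ee_rot: [2.53, 0.0, 1.847]
wrist_force: [-0.0, 0.8, -4.3]
width: 0.0197
finger_force: 30.0
```

Call:
{"name": "move_arm", "arguments": {"deltas": [0,0,0,0,0,0.15,0.9,0,0,0,0,0,0.3,0.9,0,0,0,0,0,0.3,0.9]}}

```text
time: 10.5
tool_pos: [0.6419, -0.2525, 0.1621]
ee_rot: [2.53, 0.002, 1.848]
wrist_force: [-5.4, -0.7, 0.8]
width: 0.0202
finger_force: 30.0
```

Call:
{"name": "move_arm", "arguments": {"deltas": [0,0,0,0,0,0.15,0.9,0,0,0,0,0,0.15,0.9]}}

```text
time: 10.7
tool_pos: [0.642, -0.2525, 0.1621]
ee_rot: [2.531, 0.002, 1.848]
wrist_force: [-11.9, -1.1, 6.5]
width: 0.0202
finger_force: 30.0
```

```bash
python3 w.py w5|tail -1; python3 - <<'E'
from h import *
s=np.load('w5.npz'); t=np.load('w5_t.npy'); g=s['image'].max(-1)
m=np.zeros(g.shape,bool); m[180:312,280:370]=1
m&=(g<80)&~np.isnan(t[...,0])
P=t[m]; h,e=np.histogram(P[:,2],np.arange(-.06,.04,.002))
print([(round(a,3),int(b)) for a,b in zip(e,h) if b>40])
w=np.zeros(g.shape,bool); w[150:300,180:290]=1; w&=(g>150); Q=t[w]; Q=Q[(Q[:,2]>0)&(Q[:,2]<.05)]; print('slope z',np.nanmedian(Q[:,2]).round(4),len(Q))
E
```

```text
[ 0.00000000e+00  0.00000000e+00  0.00000000e+00  1.00000000e+00]] 63.75340266008018 324.8600436829903 200.32820445465333 [ 0.64200085 -0.2525571   0.16210444]
[(np.float64(-0.06), 49), (np.float64(-0.054), 47), (np.float64(-0.042), 600), (np.float64(-0.04), 3590), (np.float64(-0.038), 188), (np.float64(-0.036), 55), (np.float64(-0.034), 50), (np.float64(-0.032), 51), (np.float64(-0.028), 42), (np.float64(-0.026), 47), (np.float64(-0.024), 41), (np.float64(0.008), 302), (np.float64(0.01), 1398), (np.float64(0.012), 360), (np.float64(0.014), 159)]
slope z 0.019 10978
```

View pics/w5.png

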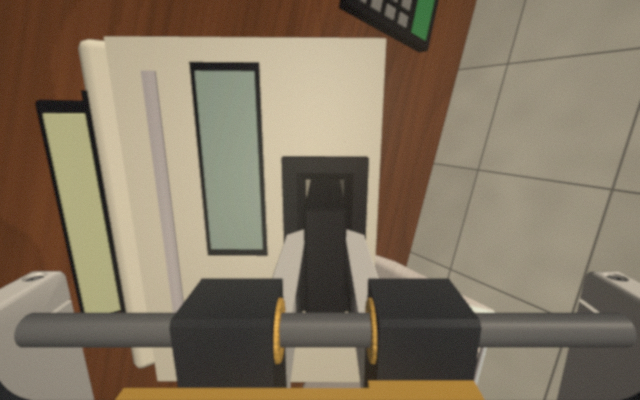

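The view shows the pack seated in the collar (282–368, from row 157). Its top stands about 50 mm above the collar, and the 13 N axial reaction says it is on the floor. Now relax the push, open and back away.

Call:
{"name": "move_arm", "arguments": {"deltas": [0,0,0,0,0,-0.25,0.9,0,0,0,0,0,-0.25,-0.5,0,0,0,0,0,-0.25,-0.5,0,0,0,0,0,-0.25,-0.5,0,0,0,0,0,-0.25,-0.5,0,0,0,0,0,-0.25,-0.5,0,0,0,0,0,-0.25,-0.5]}}

```text
time: 11.45
tool_pos: [0.6419, -0.2522, 0.1617]
ee_rot: [2.53, 0.001, 1.847]
wrist_force: [0.1, 0.8, 0.0]
width: 0.0642
finger_force: 0.0
```

Call:
{"name": "move_arm", "arguments": {"deltas": [0,0,0,0,0,-1,-0.5,0,0,0,0,0,-2.5,-0.5,0,0,0,0,0,-5,-0.5,0,0,0,0,0,-8,-0.5,0,0,0,0,0,-12,-0.5,0,0,0,0,0,-14,-0.5,0,0,0,0,0,-14,-0.5,0,0,0,0,0,-14,-0.5]}}

```text
time: 12.25
tool_pos: [0.5641, -0.2745, 0.2771]
ee_rot: [2.529, 0.002, 1.846]
wrist_force: [-0.1, 0.6, -0.9]
width: 0.0705
finger_force: 0.0
```

```bash
python3 w.py w6|tail -1; python3 - <<'E'
from h import *
s=np.load('w6.npz'); t=np.load('w6_t.npy'); g=s['image'].max(-1)
m=(g<80)&(abs(t[...,0])<.06)&(abs(t[...,1])<.03)&(t[...,2]>.07)&(t[...,2]<.17); P=t[m]
h,e=np.histogram(P[:,2],np.arange(.07,.17,.002)); print([(round(float(a),3),int(b)) for a,b in zip(e,h) if b>40])
z0=e[np.argmax(h)]; Q=P[abs(P[:,2]-z0-.001)<.003]; A=np.c_[Q[:,:2],np.ones(len(Q))]
print('top tilt deg',np.degrees(np.linalg.lstsq(A,Q[:,2],rcond=None)[0][:2]).round(2),Q.mean(0).round(4))
print(robot.get_obs()['wrist_force'])
E
```

```text
[ 0.00000000e+00  0.00000000e+00  0.00000000e+00  1.00000000e+00]] 63.75340266008018 324.8600436829903 200.32820445465333 [ 0.56405572 -0.2739322   0.27546103]
[(0.098, 994), (0.1, 517), (0.148, 1071), (0.15, 916), (0.152, 213), (0.154, 55)]
top tilt deg [0.12 0.03] [0.0055 0.0023 0.1499]
[ 0.32613413 -0.07848958 -0.477902  ]
```

View pics/w6.png

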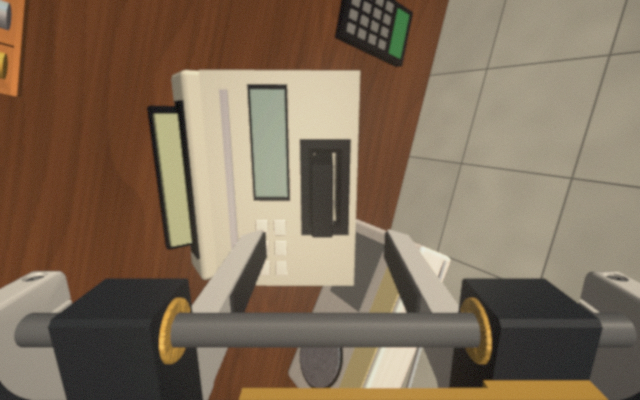

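The pack stands at (322,190) in the collar, 50 mm proud, and the gripper is clear. Handing in.

```bash
python3 -c "
from bench import robot
print(robot.close_job())"
```

```text
the job is handed in; nothing more can be done
None
```

The battery pack is fully home in the counter's bay, ribbed end outwards: it stands about 50 mm above the collar. The gripper has let go and is clear, and the job was handed in at about 12 s of the 42 s allowed.

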